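# Check two bushings on the gauge pin

## Robot

A 6-joint arm with a two-finger parallel gripper is mounted at the origin on the work surface; the furniture and walls round the work are solid. World frame = base frame: x ahead of the robot, y to its left, z up, the work surface at z = 0. Lengths are in m, angles in rad, forces in N, time in s.
With the tool pointing down it reaches from about 0.4 to 0.825 m from the base axis. Payload 7 kg.
Tool frame: the origin (TCP) lies midway between the tips of the shut fingers; the grasp point (between the pads) lies 19 mm behind it; z points along the fingers, y is the line along which they close (so a half turn about z gives the same grasp; the last joint's range is limited). The gripper opens to 88 mm and grips with 3 to 60 N. Pads are 19 mm wide; open, the fingers measure 130 mm over their backs; the gripper's body (78 mm by 193 mm) begins 47 mm behind the grasp point.
Start: joints at [-0.853, 0.359, 0.012, 0, -1.224, -0.288], TCP at [0.281, -0.614, 0.227] pointing down, gripper open.
Joint ranges: [-3.07, 3.07], [-1.43, 2.12], [-1.02, 1.25], [-3.03, 1.67], [-3.05, -0], [-3.03, 3.03]. Speed limits (rad/s): [2.39, 2.39, 3.01, 3.14, 3.14, 3.14].

## Interface

Orientations are given as a unit quaternion [w, x, y, z].
In Python, from bench import ctrl, cams gives the robot as it stands. The module is installed in compiled form; this text tells all that it offers.
- The arm moves only by the shell command python3 -m jog 'ROWS' [FORCE]. ROWS is JSON, a list of rows, each a list of 3 entries, a list of its own where there are three numbers: the turn, a rotation vector about the tool's x, y, z in degrees, then the shift along the tool's x, y, z in m, then the finger opening in m, from 0 to 0.0876. In form: [[[wx, wy, wz], [x, y, z], claw], ...]. A call has 1 to 5 rows; each row shifts and turns the commanded pose from where the row before left it, along the tool's axes as they then stand; what a row does not reach is not made up. A row lasts 1/10 s, in which the tool goes at most 50 mm and 8.59 degrees, less where a joint would pass 70% of its speed; a pose out of reach is approached as far as the arm can. A call is refused whole if a number of a shift passes 0.05 or a number of a turn 8.59, either way. A call with a gripper value outside its range is refused whole. The fingers move at their own pace and stop on an object; FORCE is the grip in N (left out, the last holds). Time passes only in rows, so rows that do not move let the fingers close. It gives the time, the measured TCP pose, the force, the opening and the grip force at its end, in the units of the state.
- ctrl.get_state(): the state, without advancing time (a new reading comes with each control period).
- cams.capture(name): name is "scene" or "top" or "wrist"; returns the picture (400x640x3 uint8, red, green, blue); there is no depth.
- cams.camera_params(name): a dict with "camera_matrix" (3x3 intrinsics, pixels), "pose" (4x4, takes a point from camera to world coordinates). Camera axes: x right, y down, z forward; pixel columns grow to the right and rows downward; lengths in m; the calibration is good to about 2 mm. The wrist camera is an equidistant fisheye: a pixel r from the principal point sees the ray r / f radians off the axis. A picture is of the moment at which its call begins: read the wrist's pose just before it. camera_params takes no time and is no camera call; for the wrist camera it gives the pose at the moment of the call.
- ctrl.sign_off(): hands the job in; it is judged then, once.
The state is a dict: "t": time; "joint_pos": joint angles; "qd": joint speeds; "joint_torque": joint torques, N m; "tool_pos": TCP position; "ee_rot": TCP orientation; "wrist_force": force on the tool from outside, world axes, zero at the start; "moment": the same for the moment, N m; "grip_width": finger opening in m; "grasp_force": force on a finger pad.
Only numpy, scipy, OpenCV 4.12 (cv2) and the standard library are available. Lean on these libraries where they do the work, as an engineer would, in place of code of your own. Each camera call takes 0.05 s, during which the arm holds its last target. There are 200 camera calls.

## Task

Check the two flanged brass bushings for fit on the upright gauge pin. They look alike outside, but one has a bore wide enough for the pin: slide that one, flange down, all the way down the pin until it sits on the round seat, and leave it there. The other one has a bore too small for the pin: stand it upright, flange down, inside the upturned blue lid, which is the reject tray.

Things in the scene. Friction and masses are not known exactly. Their poses are not given: they have to be found in the camera images.
- sleeve_wide: brass flanged bushing with the wide bore, 22 mm through hole. 46 mm high: a flange 52 mm in diameter and 6 mm thick at the bottom, above it a plain round barrel 38 mm in diameter and 40 mm high (grasp the barrel). Origin: centre of the underside of the flange; z up along the bore. Starts upright on the worktop, loose, about 0.12 kg.
- sleeve_narrow: brass flanged bushing with the narrow bore, 10 mm through hole, otherwise the same outside: 46 mm high, flange 52 mm in diameter and 6 mm thick at the bottom, round barrel 38 mm in diameter above it. Origin: centre of the underside of the flange; z up along the bore. Starts upright on the worktop, loose, about 0.12 kg.
- gauge: fixed gauge: grey base plate 90 x 90 x 12 mm, round steel seat 44 mm across with its top 18 mm above the worktop, and an upright steel pin 14 mm in diameter, straight up to 62 mm, tapering to a 4 mm tip at 78 mm. Origin: on the pin's axis at the worktop; z up. Seated, a bushing's underside is 18 mm above the origin. Behind, a printer tray overhangs at 0.37 m height, from x = 0.62 m on.
- blue_lid: blue bucket lid 210 mm across lying upside down, fixed, used as the reject tray: floor about 6 mm above the worktop, flat over the middle 120 mm, then rising gently to a low rim 14 mm high. Origin: centre of its underside, on the worktop. A tall paper roll stands behind it.
Mind the look-alikes: they are no part of the job. Leave any white look-alike of the sleeve_wide alone. What is shaped like the sleeve_narrow but turquoise is not meant.

How it is judged:
At the end, for the whole second after the job is handed in: Wide-bore bushing on the pin, flange down: within 10 mm of its axis, underside 10 to 24 mm above the worktop, tilt under 10 degrees. Narrow-bore bushing in the blue lid: within 75 mm of its centre, underside below 25 mm, tilt under 17 degrees. Both at rest (horizontal distance between sleeve_wide and gauge below 0.01 m and z of sleeve_wide in the frame of gauge between 0.01 and 0.024 m and angle between sleeve_wide's own z axis and vertical below 0.17 rad and horizontal distance between sleeve_narrow and blue_lid below 0.075 m and height (world z) of sleeve_narrow below 0.025 m and angle between sleeve_narrow's own z axis and vertical below 0.3 rad and linear speed of each of sleeve_wide, sleeve_narrow below 0.02 m/s); the robot touches nothing.
It also fails if it takes over 69 s, if anything falls off the work surface, if the arm or the gripper's body presses on something with over 40 N, if the wrist force passes 120 N, or if a joint passes its speed limit or range.

## Working session

There is one attempt and no reset: what is moved stays moved. The work goes in short steps, Python scripts to look and compute and a shell command to move; the robot and the scene stay as the last step left them, time stands still between calls to the robot, and variables do not carry over. Pictures are saved under pics/ and viewed, at most 10 in all, crops included, and the job is handed in when it is done.

```bash
mkdir -p pics
python3 - <<'E'
from bench import ctrl,cams
import cv2,numpy as np
for n in("top","scene","wrist"):
    im=cams.capture(n); cv2.imwrite(f"pics/{n}0.png",im[:,:,::-1]); p=cams.camera_params(n)
    print(n,np.round(p["camera_matrix"],1).tolist(),np.round(p["pose"],3).tolist())
s=ctrl.get_state();print(s["t"],s["tool_pos"],s["ee_rot"],s["wrist_force"])
E
```

```text
top [[453.9, 0.0, 319.8], [0.0, 453.9, 194.4], [0.0, 0.0, 1.0]] [[-0.011, -0.986, 0.165, 0.316], [-1.0, 0.01, -0.004, -0.007], [0.003, -0.165, -0.986, 1.138], [0.0, 0.0, 0.0, 1.0]]
scene [[516.4, 0.0, 318.9], [0.0, 516.4, 205.1], [0.0, 0.0, 1.0]] [[0.462, -0.418, 0.782, -0.441], [-0.887, -0.209, 0.412, -0.498], [-0.009, -0.884, -0.467, 0.586], [0.0, 0.0, 0.0, 1.0]]
wrist [[309.7, 0.0, 317.4], [0.0, 309.7, 201.3], [0.0, 0.0, 1.0]] [[-0.417, 0.878, 0.235, 0.218], [0.909, 0.402, 0.11, -0.641], [0.002, 0.26, -0.966, 0.384], [0.0, 0.0, 0.0, 1.0]]
0.15 [ 0.28107072 -0.61327828  0.22581163] [-2.22932054e-04 -2.13204559e-01  9.77007351e-01  6.34683076e-04] [ 0.48217783 -0.14518576  0.17369589]
```

View pics/top0.png

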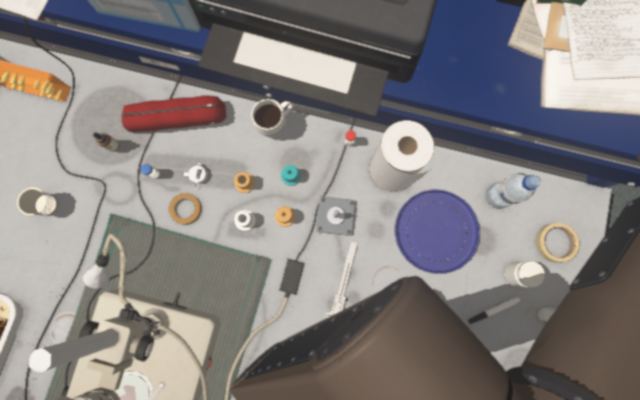

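View pics/scene0.png

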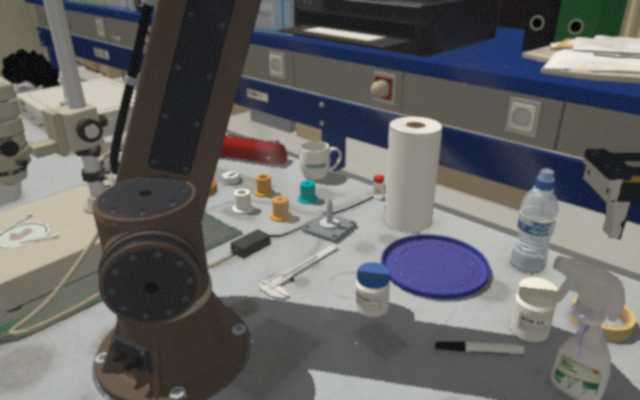

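Top view: brass candidates are at (243,181) and (285,215). Look-alikes are the white ones at (197,174) and (244,219), the turquoise one at (290,175), and a tape ring at (184,208). The gauge pin is at about (336,215) and the lid at (437,231). The scene view shows the brass at (263,185) and (281,208), the gauge at (330,225) and the lid at (436,266).

```bash
cat > h.py <<'E'
import cv2,numpy as np
from bench import ctrl,cams
def ray(n,uv,p=None):
    p=p or cams.camera_params(n);K=p["camera_matrix"];T=p["pose"]
    d=np.array([(uv[0]-K[0,2])/K[0,0],(uv[1]-K[1,2])/K[1,1]])
    if n=="wrist":
        r=np.linalg.norm(d);v=np.r_[d/max(r,1e-9)*np.sin(r),np.cos(r)]
    else: v=np.r_[d,1]
    return T[:3,3],T[:3,:3]@(v/np.linalg.norm(v))
def onz(n,uv,z,p=None):
    o,d=ray(n,uv,p);return o+d*(z-o[2])/d[2]
def tri(rs):
    A=0;b=0
    for o,d in rs:
        M=np.eye(3)-np.outer(d,d);A=A+M;b=b+M@o
    x=np.linalg.solve(A,b);return x,[round(float(np.linalg.norm((np.eye(3)-np.outer(d,d))@(x-o))),4) for o,d in rs]
def blobs(im,lo,hi,amin=60):
    h=cv2.cvtColor(im,cv2.COLOR_RGB2HSV);m=cv2.inRange(h,lo,hi)
    n,l,st,c=cv2.connectedComponentsWithStats(m)
    return [(np.round(c[i],1).tolist(),st[i].tolist()) for i in range(1,n) if st[i][4]>amin],l
BR=((8,110,90),(24,255,255));BL=((112,90,50),(130,255,255))
E
python3 - <<'E'
from h import *
t=cv2.imread("pics/top0.png")[:,:,::-1].copy();s=cv2.imread("pics/scene0.png")[:,:,::-1].copy()
for n,im in(("top",t),("scene",s)):
    for k,c in(("br",BR),("bl",BL)):
        for b in blobs(im,*c)[0]:
            if b[0][1]>150: print(n,k,b)
for a,b in(((243,181),(263,185)),((285,215),(281,208)),((437,231),(436,266)),((290,175),(307.5,191))):
    x,e=tri([ray("top",a),ray("scene",b)]);print(x.round(3),e)
print(onz("top",(336,215),.05),tri([ray("top",(335.5,214)),ray("scene",(329.5,200))]))
cv2.imwrite("pics/c1.png",np.hstack([cv2.resize(t[140:250,170:360],None,fx=4,fy=4,interpolation=2)])[:,:,::-1])
E
```

```text
top br ([242.7, 182.1], [235, 173, 16, 19, 204])
top br ([185.0, 208.7], [170, 194, 30, 30, 325])
top br ([284.2, 216.0], [276, 207, 17, 19, 257])
top bl ([593.0, 178.6], [588, 175, 14, 7, 64])
top bl ([448.7, 245.2], [400, 193, 78, 79, 1011])
top bl ([436.1, 237.5], [409, 205, 54, 56, 1498])
top bl ([452.4, 216.9], [446, 208, 15, 15, 85])
scene br ([263.1, 185.6], [255, 175, 18, 22, 300])
scene br ([212.8, 187.0], [209, 180, 7, 15, 67])
scene br ([278.0, 208.1], [271, 196, 16, 25, 273])
scene bl ([517.4, 164.9], [442, 127, 163, 86, 3443])
scene bl ([634.2, 212.5], [627, 203, 13, 20, 130])
scene bl ([435.9, 266.5], [381, 235, 109, 64, 5257])
[0.539 0.18  0.02 ] [0.0007, 0.0007]
[0.452 0.074 0.021] [0.001, 0.001]
[ 0.411 -0.306  0.002] [0.0018, 0.0018]
[0.554 0.06  0.023] [0.0021, 0.0021]
[ 0.44702472 -0.0503546   0.05      ] (array([ 0.44840777, -0.0512143 ,  0.07195078]), [0.0033, 0.0033])
```

View pics/c1.png

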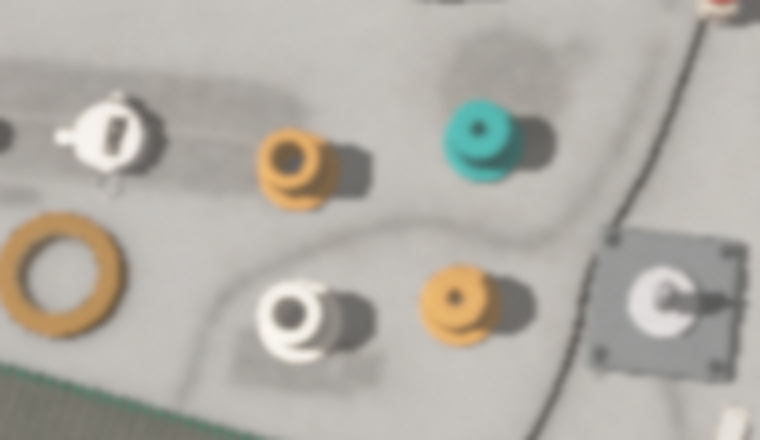

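The crop shows the wide bore (dark hole filling the barrel) at top (242.5,179). The small hole in the nearer brass bushing at top (284,214) marks it as the narrow one. The white bushings at (243,218) and (197,174) and the turquoise one at (290,172) stay untouched. I'll lift and start towards the lid, while locating the paper roll and refining the other positions.

```bash
python3 -m jog '[[[0,0,0],[0,0,-0.05],0.06],[[0,0,0],[0,0,-0.05],0.06],[[0,0,0],[-0.035,0.033,0],0.06],[[0,0,0],[-0.035,0.033,0],0.06],[[0,0,0],[-0.035,0.033,0],0.06]]'
python3 - <<'E'
from h import *
print("roll base",onz("scene",(410,225),0),tri([ray("top",(408,145)),ray("scene",(414,125))]))
print("bottle",onz("scene",(530,265),0),tri([ray("top",(530,181)),ray("scene",(545,173))]))
print("wide hole",onz("top",(242.5,179.2),.046),"narrow",onz("top",(283.75,214.2),.046))
print("white",onz("top",(242.7,218),.046),onz("top",(197,174),.03),"mug",onz("top",(267,115),.09))
print("lid",onz("top",(437.5,231),.01))
E
```

```text
t: 0.65
tool_pos: [0.3356, -0.4785, 0.3263]
ee_rot: [0.0, -0.213, 0.977, 0.0]
wrist_force: [0.9, 1.5, -0.1]
grip_width: 0.061
grasp_force: 0.0
roll base [ 0.54634924 -0.20903825  0.        ] (array([ 0.56957886, -0.19389988,  0.22672834]), [0.0012, 0.0012])
bottle [ 0.50132829 -0.47168828  0.        ] (array([ 0.49843909, -0.46008866,  0.19676595]), [0.0038, 0.0038])
wide hole [0.53823364 0.17715299 0.046     ] narrow [0.45080679 0.07590351 0.046     ]
white [0.4426242  0.17503668 0.046     ] [0.55588947 0.29335299 0.03      ] mug [0.68642238 0.1134171  0.09      ]
lid [ 0.40911879 -0.30369089  0.01      ]
```

```bash
python3 -m jog '[[[0,0,0],[-0.0355,0.0328,0],0.06],[[0,0,0],[-0.0355,0.0328,0],0.06],[[0,0,0],[-0.0355,0.0328,0],0.06],[[0,0,0],[-0.0355,0.0328,0],0.06],[[0,0,0],[-0.021,0.045,0],0.06]]' >/dev/null
python3 -m jog '[[[0,0,0],[-0.021,0.045,0],0.06],[[0,0,0],[-0.021,0.045,0],0.06],[[0,0,0],[-0.021,0.045,0],0.06],[[0,0,0],[-0.021,0.045,0],0.06],[[0,0,0],[-0.021,0.045,0],0.06]]' >/dev/null
python3 -m jog '[[[0,0,0],[-0.023,0.017,0.043],0.06],[[0,0,0],[-0.023,0.017,0.043],0.06],[[0,0,0],[-0.023,0.017,0.043],0.06],[[0,0,0],[0,0,0],0.06],[[0,0,0],[0,0,0],0.06]]'
python3 - <<'E'
from h import *
p=cams.camera_params("wrist");im=cams.capture("wrist");cv2.imwrite("pics/w1.png",im[:,:,::-1])
np.save("w1.npy",p,allow_pickle=True);print(p["pose"].round(3).tolist())
print(blobs(im,*BR)[0])
E
```

```text
t: 2.15
tool_pos: [0.4516, 0.0693, 0.2009]
ee_rot: [-0.001, -0.214, 0.977, -0.001]
wrist_force: [0.6, -0.3, 0.3]
grip_width: 0.0601
grasp_force: 0.0
[[-0.418, 0.878, 0.233, 0.389], [0.908, 0.404, 0.108, 0.042], [0.0, 0.257, -0.966, 0.359], [0.0, 0.0, 0.0, 1.0]]
[([5.8, 14.9], [0, 3, 15, 23, 223]), ([315.9, 180.6], [301, 162, 40, 46, 685]), ([323.9, 191.0], [317, 183, 15, 15, 131]), ([201.8, 267.9], [194, 243, 20, 51, 518]), ([433.0, 268.0], [422, 243, 19, 51, 520]), ([367.8, 292.5], [349, 284, 34, 21, 411]), ([396.9, 307.6], [235, 291, 298, 27, 2400])]
```

View pics/w1.png

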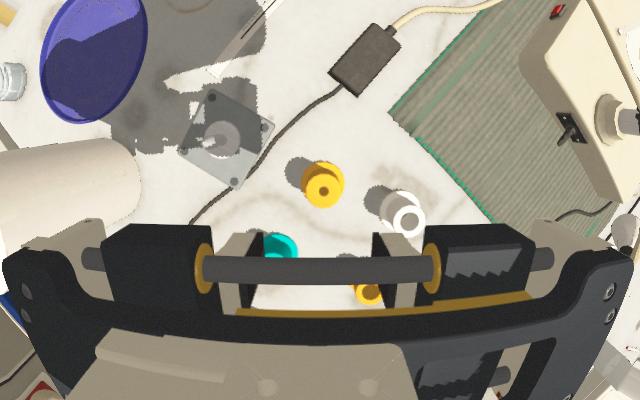

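Wrist view: the narrow bushing's bore is at (324,191), the white look-alike at (407,218), turquoise at (280,248), the wide one partly hidden at (370,292), the gauge seat at about (222,139), and the lid at about (95,55).

Run:
```python
from h import *
p=np.load("w1.npy",allow_pickle=True).item()
x,e=tri([ray("top",(283.75,214.2)),ray("wrist",(323.9,191),p)]);print("narrow",x.round(4),e,onz("wrist",(323.9,191),.046,p))
im=cv2.imread("pics/w1.png")
cv2.imwrite("pics/g1.png",cv2.resize(im[70:210,150:290],None,fx=4,fy=4,interpolation=2))
m=cv2.inRange(cv2.cvtColor(im,cv2.COLOR_BGR2HSV),*BL);m[200:]=0;m[:,200:]=0
c=max(cv2.findContours(m,0,1)[0],key=cv2.contourArea)
P=np.array([onz("wrist",q[0],.01,p)[:2] for q in c if q[0][1]>2],np.float32);print("lid",cv2.minEnclosingCircle(P))
```

```text
narrow [0.4478 0.0749 0.0674] [0.0007, 0.0007] [0.451749   0.07808911 0.046     ]
lid ((0.4108717739582062, -0.30019065737724304), 0.10814293473958969)
```

View pics/g1.png

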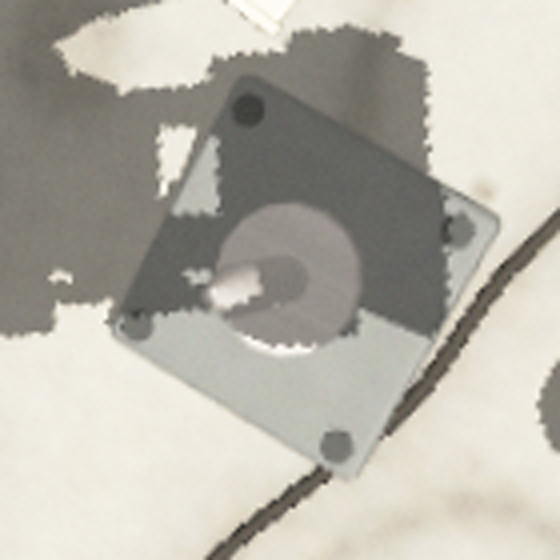

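Narrow bushing sits at (0.451, 0.077) with its top at about 46 mm: the top/scene mid-height of 21 mm agrees. Descending and gripping.

```bash
python3 -m jog '[[[0,0,0],[-0.0023,0.0074,0.045],0.06],[[0,0,0],[0,0,0.045],0.06],[[0,0,0],[0,0,0.045],0.06],[[0,0,0],[0,0,0.03],0.06],[[0,0,0],[0,0,0.022],0.06]]' 20
python3 -m jog '[[[0,0,0],[0,0,0],0.03],[[0,0,0],[0,0,0],0.03],[[0,0,0],[0,0,0],0.03],[[0,0,0],[0,0,0],0.03],[[0,0,0],[0,0,0],0.03]]' 20
python3 -m jog '[[[0,0,0],[0,0,0],0.03],[[0,0,0],[0,0,-0.01],0.03],[[0,0,0],[0,0,-0.03],0.03],[[0,0,0],[0,0,-0.045],0.03],[[0,0,0],[0,0,-0.045],0.03]]' 20
python3 - <<'E'
from h import *
p=cams.camera_params("wrist")
for n,uv,z in(("seat",(222.25,139.75),.018),):pass
p=np.load("w1.npy",allow_pickle=True).item()
C=lambda a,b:(150+(a+.5)/4-.5,70+(b+.5)/4-.5)
print("seat",onz("wrist",C(289,279),.018,p),"tip",onz("wrist",C(216,292),.076,p))
q=np.array([onz("wrist",C(*k),.012,p) for k in((248,75),(500,220),(350,478),(112,335))]);print("plate",q.mean(0),[np.linalg.norm(q[i]-q[i-1]).round(3) for i in range(4)])
E
```

```text
t: 2.7
tool_pos: [0.4515, 0.0765, 0.0144]
ee_rot: [0.001, -0.213, 0.977, 0.0]
wrist_force: [0.7, -0.0, -0.2]
grip_width: 0.0599
grasp_force: 0.0
t: 3.2
tool_pos: [0.4523, 0.0775, 0.0165]
ee_rot: [0.002, -0.213, 0.977, 0.0]
wrist_force: [-0.6, -1.1, 9.3]
grip_width: 0.0364
grasp_force: 20.0
t: 3.7
tool_pos: [0.4504, 0.0766, 0.147]
ee_rot: [-0.0, -0.213, 0.977, -0.0]
wrist_force: [0.8, 0.2, -0.9]
grip_width: 0.0363
grasp_force: 20.0
seat [ 0.45073878 -0.04873472  0.018     ] tip [ 0.45017283 -0.04942791  0.076     ]
plate [ 0.45051242 -0.04861592  0.012     ] [np.float64(0.088), np.float64(0.086), np.float64(0.087), np.float64(0.086)]
```

Gripped: the bushing came up. Carry high past the roll to the lid, then lower.

```bash
python3 -m jog '[[[0,0,0],[0,0,-0.05],0.03],[[0,0,0],[0,0,-0.05],0.03],[[0,0,0],[0.0246,-0.0408,0],0.03],[[0,0,0],[0.0246,-0.0408,0],0.03],[[0,0,0],[0.0246,-0.0408,0],0.03]]' >/dev/null
python3 -m jog '[[[0,0,0],[0.0246,-0.0408,0],0.03],[[0,0,0],[0.0246,-0.0408,0],0.03],[[0,0,0],[0.0246,-0.0408,0],0.03],[[0,0,0],[0.0246,-0.0408,0],0.03],[[0,0,0],[0.0246,-0.0408,0],0.03]]'
python3 -m jog '[[[0,0,0],[0,0,0.04],0.03],[[0,0,0],[0,0,0.045],0.03],[[0,0,0],[0,0,0.045],0.03],[[0,0,0],[0,0,0.045],0.03],[[0,0,0],[0,0,0.03],0.03]]'
python3 -m jog '[[[0,0,0],[0,0,0.008],0.03],[[0,0,0],[0,0,0.003],0.03],[[0,0,0],[0,0,0],0.03],[[0,0,0],[0,0,0],0.03]]'
```

```text
t: 4.7
tool_pos: [0.4072, -0.3035, 0.2461]
ee_rot: [0.001, -0.213, 0.977, -0.0]
wrist_force: [2.0, 0.5, -1.0]
grip_width: 0.0368
grasp_force: 20.0
t: 5.2
tool_pos: [0.4067, -0.3014, 0.0381]
ee_rot: [-0.001, -0.213, 0.977, 0.001]
wrist_force: [0.7, -0.5, -0.6]
grip_width: 0.0361
grasp_force: 20.0
t: 5.6
tool_pos: [0.4095, -0.3022, 0.0305]
ee_rot: [0.001, -0.213, 0.977, -0.001]
wrist_force: [0.1, 0.8, -0.8]
grip_width: 0.0361
grasp_force: 20.0
```

```bash
python3 -m jog '[[[0,0,0],[0,0,0.003],0.03],[[0,0,0],[0,0,0],0.03],[[0,0,0],[0,0,0],0.03]]'
python3 -m jog '[[[0,0,0],[0,0,0.002],0.03],[[0,0,0],[0,0,0],0.03],[[0,0,0],[0,0,0],0.03]]'
```

```text
t: 5.9
tool_pos: [0.4083, -0.3018, 0.0261]
ee_rot: [0.0, -0.213, 0.977, -0.0]
wrist_force: [-0.7, 0.6, -1.5]
grip_width: 0.0365
grasp_force: 20.0
t: 6.2
tool_pos: [0.4081, -0.3018, 0.0236]
ee_rot: [-0.0, -0.213, 0.977, 0.0]
wrist_force: [0.3, 0.5, -0.6]
grip_width: 0.0363
grasp_force: 20.0
```

```bash
python3 -m jog '[[[0,0,0],[0,0,0.002],0.03],[[0,0,0],[0,0,0],0.03],[[0,0,0],[0,0,0],0.03]]'
python3 -m jog '[[[0,0,0],[0,0,0],0.045],[[0,0,0],[0,0,0],0.06],[[0,0,0],[0,0,0],0.06],[[0,0,0],[0,0,0],0.06],[[0,0,0],[0,0,0],0.06]]'
python3 -m jog '[[[0,0,0],[0,0,-0.02],0.06],[[0,0,0],[0,0,-0.04],0.06],[[0,0,0],[0,0,-0.05],0.06],[[0,0,0],[0,0,-0.05],0.06],[[0,0,0],[0,0,-0.05],0.06]]'
python3 - <<'E'
from h import *
p=cams.camera_params("wrist");im=cams.capture("wrist");cv2.imwrite("pics/w2.png",im[:,:,::-1])
t=cams.capture("top");
for b in blobs(im,*BR)[0]:print(b,onz("wrist",b[0],.046,p).round(3))
print(blobs(t,*BR)[0])
E
```

```text
t: 6.5
tool_pos: [0.4083, -0.3019, 0.0222]
ee_rot: [0.0, -0.213, 0.977, -0.0]
wrist_force: [-1.7, 0.5, 7.1]
grip_width: 0.0365
grasp_force: 20.0
t: 7.0
tool_pos: [0.4081, -0.3018, 0.0216]
ee_rot: [-0.0, -0.213, 0.977, 0.0]
wrist_force: [0.2, -0.4, 0.0]
grip_width: 0.0598
grasp_force: 0.0
t: 7.5
tool_pos: [0.4076, -0.3016, 0.2338]
ee_rot: [0.0, -0.213, 0.977, -0.0]
wrist_force: [2.0, -1.2, -0.2]
grip_width: 0.0598
grasp_force: 0.0
([129.4, 76.8], [100, 41, 59, 65, 1184]) [ 0.381 -0.571  0.046]
([312.1, 172.9], [297, 156, 41, 43, 576]) [ 0.401 -0.31   0.046]
([317.5, 182.9], [313, 177, 11, 13, 114]) [ 0.409 -0.299  0.046]
([201.8, 268.0], [194, 243, 19, 51, 519]) [ 0.575 -0.391  0.046]
([433.0, 267.9], [422, 243, 19, 51, 518]) [ 0.448 -0.114  0.046]
([397.1, 307.6], [235, 291, 298, 27, 2402]) [ 0.521 -0.128  0.046]
[([32.0, 81.0], [0, 60, 70, 41, 1609]), ([242.9, 182.0], [236, 173, 15, 19, 191]), ([185.0, 208.8], [170, 194, 30, 30, 322])]
```

View pics/w2.png

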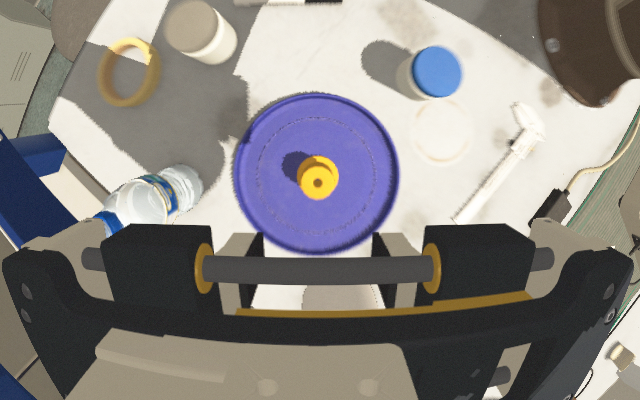

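The narrow bushing stands upright in the lid's centre, bore at (318,183). Next: turn so the fingers close along y (narrower towards the printer tray) and go to the wide bushing.

```bash
python3 -m jog '[[[0,0,8.2],[0,0,-0.02],0.06],[[0,0,8.2],[0,0,-0.02],0.06],[[0,0,8.2],[0,0,-0.01],0.06],[[0,0,0],[0,0,0],0.06]]'
python3 -m jog '[[[0,0,0],[-0.0118,0.0435,0],0.06],[[0,0,0],[-0.0118,0.0435,0],0.06],[[0,0,0],[-0.0118,0.0435,0],0.06],[[0,0,0],[-0.0118,0.0435,0],0.06],[[0,0,0],[-0.0118,0.0435,0],0.06]]' 
python3 -m jog '[[[0,0,0],[-0.0118,0.0435,0.015],0.06],[[0,0,0],[-0.0118,0.0435,0.015],0.06],[[0,0,0],[-0.0118,0.0435,0.015],0.06],[[0,0,0],[-0.0118,0.0435,0.015],0.06]]' 
python3 -m jog '[[[0,0,0],[-0.0118,0.0435,0.015],0.06],[[0,0,0],[-0.0118,0.0435,0.015],0.06],[[0,0,0],[0,0,0],0.06],[[0,0,0],[0,0,0],0.06]]'
python3 - <<'E'
from h import *
p=cams.camera_params("wrist");im=cams.capture("wrist");cv2.imwrite("pics/w3.png",im[:,:,::-1]);np.save("w3.npy",p,allow_pickle=True)
for b in blobs(im,*BR)[0]:print(b,onz("wrist",b[0],.046,p).round(4))
E
```

```text
t: 8.0
tool_pos: [0.4087, -0.302, 0.283]
ee_rot: [0.001, 0.001, 1.0, -0.0]
wrist_force: [-0.7, -0.6, -1.0]
grip_width: 0.0597
grasp_force: 0.0
t: 8.5
tool_pos: [0.4667, -0.0825, 0.2808]
ee_rot: [-0.0, -0.003, 1.0, 0.0]
wrist_force: [1.1, -0.1, -0.3]
grip_width: 0.0601
grasp_force: 0.0
t: 8.9
tool_pos: [0.5138, 0.0916, 0.2203]
ee_rot: [-0.0, -0.003, 1.0, -0.0]
wrist_force: [0.2, -0.5, -0.2]
grip_width: 0.0596
grasp_force: 0.0
t: 9.3
tool_pos: [0.537, 0.1773, 0.1897]
ee_rot: [-0.001, -0.003, 1.0, -0.001]
wrist_force: [0.7, -0.8, 0.2]
grip_width: 0.0599
grasp_force: 0.0
([12.9, 108.6], [0, 93, 27, 32, 619]) [ 0.4127 -0.2616  0.046 ]
([446.9, 130.0], [413, 96, 68, 69, 2574]) [0.4718 0.311  0.046 ]
([315.7, 185.3], [296, 162, 45, 48, 1067]) [0.5318 0.1769 0.046 ]
([201.9, 267.7], [194, 243, 19, 51, 526]) [0.6279 0.0468 0.046 ]
([433.0, 267.9], [422, 243, 19, 51, 520]) [0.6264 0.3117 0.046 ]
([395.8, 307.6], [235, 291, 298, 27, 2435]) [0.6786 0.2728 0.046 ]
([618.7, 337.2], [599, 316, 39, 37, 758]) [0.8447 0.8246 0.046 ]
```

View pics/w3.png

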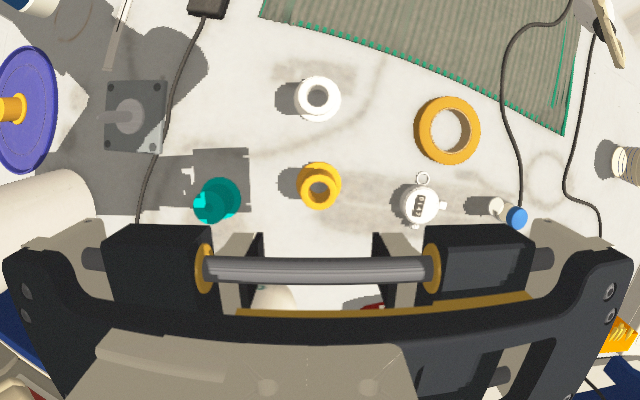

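Wrist view: the wide bushing's bore is at about (319,188), white at (318,97), turquoise at (218,200), and the dial thing at (420,203). Nothing is in the way of the fingers.

Run:
```python
from h import *
p=np.load("w3.npy",allow_pickle=True).item()
im=cv2.imread("pics/w3.png")[:,:,::-1].copy()
_,l=blobs(im,*BR);m=(l==l[200,319]).astype(np.uint8) if l[200,319] else cv2.inRange(cv2.cvtColor(im,cv2.COLOR_RGB2HSV),*BR)
cs,h=cv2.findContours(m,cv2.RETR_CCOMP,1)
for c,k in zip(cs,h[0]):
    if k[3]>=0 and cv2.contourArea(c)>20:print(cv2.minEnclosingCircle(c))
x=onz("wrist",(319,188),.046,p);print(x,tri([ray("top",(242.5,179.2)),ray("wrist",(319,188),p)]))
```

```text
((318.0, 186.5), 9.12424373626709)
[0.53452333 0.18020182 0.046     ] (array([0.54085301, 0.18049384, 0.02489513]), [0.0017, 0.0017])
```

```bash
python3 -m jog '[[[0,0,0],[0.001,0.0017,0.045],0.06],[[0,0,0],[0,0,0.045],0.06],[[0,0,0],[0,0,0.045],0.06],[[0,0,0],[0,0,0.025],0.06],[[0,0,0],[0,0,0.0135],0.06]]' 20
python3 -m jog '[[[0,0,0],[0,0,0],0.03],[[0,0,0],[0,0,0],0.03],[[0,0,0],[0,0,0],0.03],[[0,0,0],[0,0,0],0.03],[[0,0,0],[0,0,0],0.03]]' 20
python3 -m jog '[[[0,0,0],[0,0,0],0.03],[[0,0,0],[0,0,-0.01],0.03],[[0,0,0],[0,0,-0.03],0.03],[[0,0,0],[0,0,-0.045],0.03],[[0,0,0],[0,0,-0.045],0.03]]' 20
```

```text
t: 9.85
tool_pos: [0.5354, 0.1762, 0.0161]
ee_rot: [-0.001, -0.0, 1.0, -0.001]
wrist_force: [-0.5, -0.5, 0.3]
grip_width: 0.0597
grasp_force: 0.0
t: 10.35
tool_pos: [0.5375, 0.1787, 0.0196]
ee_rot: [0.001, -0.0, 1.0, 0.0]
wrist_force: [-0.1, -2.3, 7.1]
grip_width: 0.0375
grasp_force: 20.0
t: 10.85
tool_pos: [0.5361, 0.1782, 0.1499]
ee_rot: [-0.001, -0.0, 1.0, -0.0]
wrist_force: [1.9, 0.6, -1.0]
grip_width: 0.0368
grasp_force: 20.0
```

Gripped. Carry over the pin and check alignment from the wrist and scene views.

```bash
python3 -m jog '[[[0,0,0],[0.0171,-0.0454,0],0.03],[[0,0,0],[0.0171,-0.0454,0],0.03],[[0,0,0],[0.0171,-0.0454,0],0.03],[[0,0,0],[0.0171,-0.0454,0],0.03],[[0,0,0],[0.0171,-0.0454,0],0.03]]' 
python3 -m jog '[[[0,0,0],[0,0,0],0.03],[[0,0,0],[0,0,0],0.03],[[0,0,0],[0,0,0],0.03]]'
python3 - <<'E'
from h import *
s=ctrl.get_state()["tool_pos"]
p=cams.camera_params("wrist");im=cams.capture("wrist");np.save("w4.npy",p,allow_pickle=True)
sc=cams.capture("scene");t=cams.capture("top");print(s.round(4))
z=lambda a:cv2.resize(a,(400,400),interpolation=2)
cv2.imwrite("pics/w4.png",np.hstack([z(im[120:280,240:400]),z(sc[150:250,280:380])])[:,:,::-1])
cv2.imwrite("pics/t4.png",t[:,:,::-1]);cv2.imwrite("pics/wf4.png",im[:,:,::-1]);cv2.imwrite("pics/s4.png",sc[:,:,::-1])
print([b for b in blobs(sc,*BR)[0]],[b for b in blobs(t,*BR)[0]])
E
```

```text
t: 11.35
tool_pos: [0.4502, -0.0499, 0.149]
ee_rot: [0.001, -0.001, 1.0, 0.0]
wrist_force: [1.7, 0.7, -0.6]
grip_width: 0.0372
grasp_force: 20.0
t: 11.65
tool_pos: [0.4518, -0.0481, 0.1487]
ee_rot: [0.001, -0.0, 1.0, 0.0]
wrist_force: [0.5, -0.1, -1.7]
grip_width: 0.0371
grasp_force: 20.0
[ 0.4518 -0.0481  0.1487]
[([167.3, 115.7], [147, 97, 42, 41, 1157]), ([316.3, 126.9], [301, 124, 36, 7, 62]), ([327.3, 167.5], [317, 153, 23, 27, 412]), ([205.5, 187.1], [190, 177, 26, 20, 272]), ([434.6, 257.6], [422, 242, 25, 31, 584])] [([31.9, 81.0], [0, 60, 70, 41, 1608]), ([437.1, 231.5], [428, 223, 20, 18, 281])]
```

View pics/w4.png

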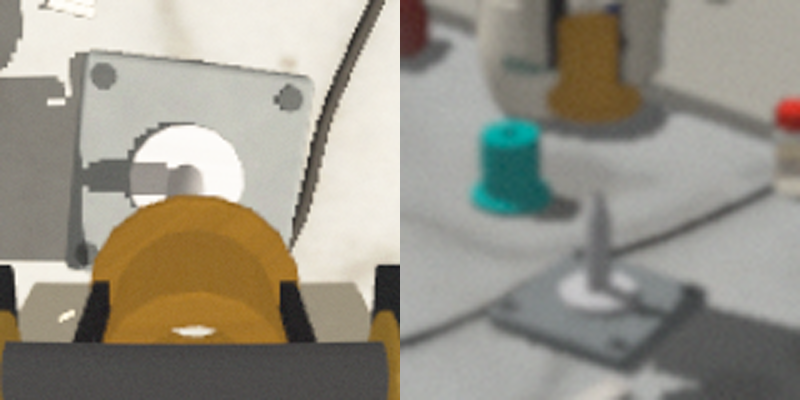

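The wrist crop shows the seat circle with the pin foot at about (315,191) and the held flange's near edge at (318,198). The scene crop shows the pin tip at (329.5,198) and the flange above it at (328.5,175). So they are roughly lined up; now the numbers.

Run:
```python
from h import *
p=np.load("w4.npy",allow_pickle=True).item();C=lambda a,b:(240+(a+.5)/2.5-.5,120+(b+.5)/2.5-.5)
W=lambda a,b,z:onz("wrist",C(a,b),z,p)
print("seat x",W(188,124,.018)[0]+.022,"y",(W(131,178,.018)+W(244,178,.018))[1]/2,"d",np.ptp([W(131,178,.018)[1],W(244,178,.018)[1]]))
q=np.array([W(*k,.012)[:2] for k in((92,50),(314,78))]);print("plate corners",q,np.linalg.norm(q[0]-q[1]))
print("flange x",W(195,195,.131)[0]+.026,"y",(W(92,285,.131)+W(299,285,.131))[1]/2,"d",W(92,285,.131)[1]-W(299,285,.131)[1])
S=lambda a,b:(280+(a-400+.5)/4-.5,150+(b+.5)/4-.5)
print("scene: pin tip",onz("scene",S(598,192),.078),"flange c",onz("scene",S(594,98),.131))
```

```text
seat x 0.45091922664615547 y -0.04911705231942434 d 0.04335072332696874
plate corners [[ 0.40103353 -0.0855269 ]
 [ 0.41163576 -0.00056819]] 0.08561769197722993
flange x 0.4535003406097768 y -0.046405900381272076 d -0.05058146655491315
scene: pin tip [ 0.44971833 -0.0533134   0.078     ] flange c [ 0.45418833 -0.04869637  0.131     ]
```

```bash
python3 -m jog '[[[0,0,0],[0.0025,-0.0025,0.01],0.03],[[0,0,0],[0,0,0.025],0.03],[[0,0,0],[0,0,0.012],0.03],[[0,0,0],[0,0,0.008],0.03],[[0,0,0],[0,0,0],0.03]]'
python3 -m jog '[[[0,0,0],[0,0,0.006],0.03],[[0,0,0],[0,0,0.006],0.03],[[0,0,0],[0,0,0],0.03],[[0,0,0],[0,0,0],0.03]]'
python3 - <<'E'
from h import *
im=cams.capture("wrist");sc=cams.capture("scene")
z=lambda a:cv2.resize(a,(400,400),interpolation=2)
cv2.imwrite("pics/w5.png",np.hstack([z(im[120:280,240:400]),z(sc[150:250,280:380])])[:,:,::-1])
E
```

```text
t: 12.3
tool_pos: [0.448, -0.0511, 0.0918]
ee_rot: [-0.001, -0.0, 1.0, -0.0]
wrist_force: [-0.1, 0.2, -1.0]
grip_width: 0.037
grasp_force: 20.0
t: 12.7
tool_pos: [0.4489, -0.0511, 0.0813]
ee_rot: [0.0, -0.0, 1.0, -0.0]
wrist_force: [0.6, 0.3, -1.0]
grip_width: 0.0373
grasp_force: 20.0
```

View pics/w5.png

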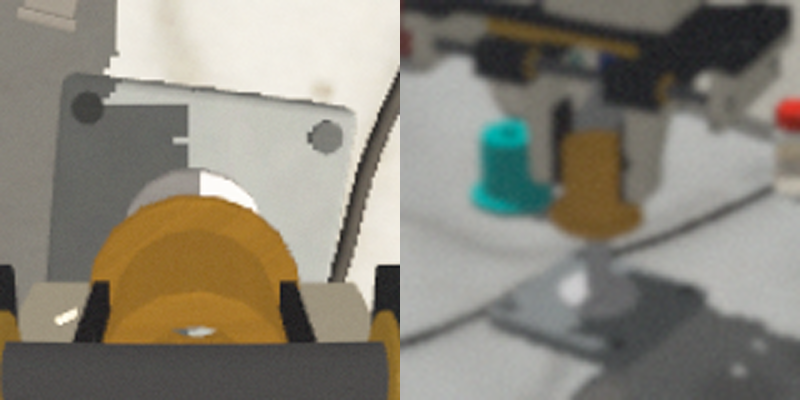

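The pin tip has gone into the bore. The wrist crop has seat and flange both centred at crop x≈195, and the scene crop shows the pin running into the flange at (597,240). Going on down.

```bash
python3 -m jog '[[[0,0,0],[0,0,0.006],0.03],[[0,0,0],[0,0,0.006],0.03],[[0,0,0],[0,0,0],0.03]]'
python3 -m jog '[[[0,0,0],[0,0,0.008],0.03],[[0,0,0],[0,0,0.008],0.03],[[0,0,0],[0,0,0],0.03]]'
python3 -m jog '[[[0,0,0],[0,0,0.006],0.03],[[0,0,0],[0,0,0.005],0.03],[[0,0,0],[0,0,0],0.03]]'
```

```text
t: 13.1
tool_pos: [0.4481, -0.0512, 0.0682]
ee_rot: [-0.001, -0.0, 1.0, -0.0]
wrist_force: [0.1, -0.6, -1.0]
grip_width: 0.0375
grasp_force: 20.0
t: 13.4
tool_pos: [0.4479, -0.0513, 0.0519]
ee_rot: [-0.001, -0.0, 1.0, -0.0]
wrist_force: [-0.6, -0.1, -0.9]
grip_width: 0.0375
grasp_force: 20.0
t: 13.7
tool_pos: [0.4484, -0.0512, 0.0415]
ee_rot: [-0.001, -0.0, 1.0, -0.0]
wrist_force: [0.0, 0.4, -1.4]
grip_width: 0.0369
grasp_force: 20.0
```

```bash
python3 -m jog '[[[0,0,0],[0,0,0.003],0.03],[[0,0,0],[0,0,0],0.03],[[0,0,0],[0,0,0],0.03]]'
python3 -m jog '[[[0,0,0],[0,0,0.002],0.03],[[0,0,0],[0,0,0],0.03],[[0,0,0],[0,0,0],0.03]]'
```

```text
t: 14.0
tool_pos: [0.4489, -0.051, 0.0392]
ee_rot: [0.0, -0.0, 1.0, 0.0]
wrist_force: [-0.1, -0.2, -0.6]
grip_width: 0.0374
grasp_force: 20.0
t: 14.3
tool_pos: [0.4492, -0.051, 0.0376]
ee_rot: [0.0, -0.0, 1.0, 0.0]
wrist_force: [-2.4, 0.3, 5.5]
grip_width: 0.0372
grasp_force: 20.0
```

Contact at the seat height (about 19 mm underside). Release, rise and look.

```bash
python3 -m jog '[[[0,0,0],[0,0,0],0.045],[[0,0,0],[0,0,0],0.06],[[0,0,0],[0,0,0],0.06],[[0,0,0],[0,0,0],0.06],[[0,0,0],[0,0,0],0.06]]'
python3 -m jog '[[[0,0,0],[0,0,-0.02],0.06],[[0,0,0],[0,0,-0.04],0.06],[[0,0,0],[0,0,-0.05],0.06],[[0,0,0],[0,0,-0.05],0.06],[[0,0,0],[0,0,0],0.06]]'
python3 - <<'E'
from h import *
p=cams.camera_params("wrist");im=cams.capture("wrist");sc=cams.capture("scene")
z=lambda a:cv2.resize(a,(400,400),interpolation=2)
cv2.imwrite("pics/w6.png",np.hstack([z(im[110:270,240:400]),z(sc[180:300,300:420])])[:,:,::-1])
E
```

```text
t: 14.8
tool_pos: [0.4488, -0.051, 0.0371]
ee_rot: [-0.0, -0.0, 1.0, -0.0]
wrist_force: [-0.2, -0.1, -0.8]
grip_width: 0.0596
grasp_force: 0.0
t: 15.3
tool_pos: [0.4526, -0.0506, 0.204]
ee_rot: [0.006, -0.001, 1.0, 0.001]
wrist_force: [-0.7, -0.3, -0.6]
grip_width: 0.0601
grasp_force: 0.0
```

View pics/w6.png

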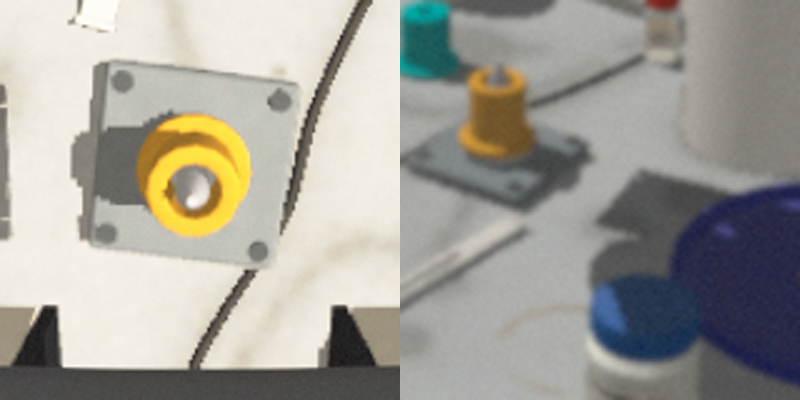

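The wide bushing is seated upright, flange on the seat, with the pin tip showing in its bore at crop (195,188). The arm is clear, so I'm handing in.

```bash
python3 -c "
from bench import ctrl
print(ctrl.sign_off())"
```

```text
the job is handed in; nothing more can be done
None
```

I handed the job in at about 15 s: the wide-bore bushing is seated flange down on the gauge pin, and the narrow-bore one stands upright at the centre of the blue lid; sign-off returned no verdict.

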